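# Face the pump nozzle to the coding mark and latch the hold-down fork

### The job

The pump bottle standing in the white nest of the coding fixture faces the wrong way: without lifting it out, turn it in its nest until its nozzle points to the front, over the raised mark line, and the fixture's spring pin clicks up into the notch under the bottle, so that the tell-tale button stands up (the pump is never screwed on at quite the same angle, so near the mark feel for the click). Then swing the hinged fork down around the pump's collar and press it fully shut past its catch. Leave the other bottles, the bowl and the loose cap where they are.

Things in the scene. Friction and masses are not known exactly. Their poses are not given: they have to be found in the camera images.
- fixture: Coding fixture, fixed: aluminium base plate 190 x 110 x 20 mm with a round white nest (inner diameter 52, wall 25 mm above the plate). Origin: on the nest's axis at bench height; -x points to its front, where the mark is. Fork hinge 60 mm behind the nest's axis, 111 mm up, between posts 120 mm high (y = +-44 mm); a catch housing, also 120 high, stands behind it (x 81 to 99, y 19 to 41 mm).
- mark (a point): Middle of the raised dark mark line on the base plate in front of the nest (30 mm long, 4 mm wide, running radially), 61 mm in front of the nest's axis, 24 mm above the bench.
- pump: Pump with its loose grey bottle (0.2 kg) in the nest. Origin: centre of the bottle's underside, 20 mm above the bench; z up; nozzle along its -x. Heights above that: bottle 50 mm in diameter to 75, shoulder to 85, collar 30 in diameter to 100, head 28 in diameter to 128. The pump is tight and turns the bottle along. The notch under the foot, 10 mm wide, is below the nozzle to within 8 degrees.
- nozzle_tip (a point): End of the pump's nozzle, a bar 10 mm wide and 9 mm high that sticks out sideways from the head to 42 mm from the bottle's axis; centre line 118.5 mm above the bottle's foot.
- pin (a joint): Spring pin, 8 mm in diameter, in the nest's floor, 17 mm from the nest's axis towards the mark: 0 m when held down flush by the bottle, about 0.006 when risen into the notch. It rises only when the hidden notch is over it to within about 3 degrees, with the nozzle within 12 degrees of the mark, and then stops the bottle from turning on. Spring about 0.5 N.
- telltale (a point): Top of the white tell-tale button, 12 mm in diameter, on the base plate 63 mm in front of and 28 mm to the left (+y) of the nest's axis; joined to the pin, it rises with it, from 22.5 to 28.5 mm above the bench.
- fork (a joint): Hinge of the steel hold-down fork: 0 rad shut (level, around the collar, just above the shoulder), grows as it swings up and back; upright at 1.57, leaning back beyond, stop at 2.1; it stays where it is left. From about 0.35 rad down a spring catch resists (7 to 10 N at the tab), then snaps it shut. It cannot pass a nozzle that points to the side.
- fork_hinge (a point): Middle of the fork's hinge axis (along the fixture's y). The fork is a 6 mm plate: two prongs 18 mm wide, 38 mm apart, reaching 87 mm from the hinge.
- fork_tab (a point): Middle of the outer (when shut, upper) face of the fork's thumb tab: a square 27 x 28 mm that sticks out sideways from the left (+y) prong's end; 73.5 mm from the hinge axis and 51 mm to the left of the fork's middle.
- spare_bottle: Another pump bottle of the same kind standing on the bench to the left of the fixture; leave it.
- tall0: Tall grey bottle with white cap, 72 mm in diameter, 175 mm high, in a row on the right; leave it.
- tall1: Second tall bottle of the row; leave it.
- tall2: Third tall bottle of the row; leave it.
- cap_bowl: White bowl, 110 mm across, 45 mm high, on the left; leave it.
- loose_cap: Small white cap, 34 mm in diameter, 20 mm high, on the left; leave it.
Not all that is in view belongs to the job. What is shaped like the fixture but blue is not meant.

How it is judged:
On the way, in this order (a step that is already met when the one before it is completed fails the run):
1. with the fork still up, the bottle is turned in its nest so that the nozzle faces the mark and the pin has risen into the notch (x of nozzle_tip in the frame of fixture below -0.034 m and y of nozzle_tip in the frame of fixture between -0.012 and 0.012 m and z of pump in the frame of fixture below 0.024 m and horizontal distance between pump and fixture below 0.004 m and angle between pump's own z axis and vertical below 0.06 rad and value of joint pin above 0.004 m and value of joint fork above 0.6 rad), for 0.3 s.
2. the fork is shut past its catch (value of joint fork below 0.06 rad and x of nozzle_tip in the frame of fixture below -0.034 m and y of nozzle_tip in the frame of fixture between -0.012 and 0.012 m and z of pump in the frame of fixture below 0.024 m and horizontal distance between pump and fixture below 0.004 m and angle between pump's own z axis and vertical below 0.06 rad and value of joint pin above 0.004 m), for 0.2 s.
At the end, for the whole second after the job is handed in: The bottle stands upright in its nest (tilt under 0.06 rad, within 4 mm of the nest's floor and axis) at rest, its nozzle points to the front with its tip within 12 mm of the mark's line, the pin is up in the notch (over 4 mm), and the fork is shut past its catch (under 0.06 rad) (all of step 2 and linear speed of pump below 0.02 m/s and angular speed of pump below 0.2 rad/s); the robot touches nothing.
It fails at once if another bottle, the bowl or the loose cap is moved by more than 25 mm (distance of any of spare_bottle, tall0, tall1, tall2, cap_bowl, loose_cap from where it was at the start of the episode above 0.025 m).
It fails at once if the bottle is lifted out of its nest (z of pump in the frame of fixture above 0.05 m).
It also fails if it takes over 64 s, if anything falls off the work surface, if the arm or the gripper's body presses on something with over 40 N, if the wrist force passes 120 N, or if a joint passes its speed limit or range.

### The arm

A 6-joint arm with a two-finger parallel gripper is mounted at the origin on the work surface. World frame = base frame: x ahead of the robot, y to its left, z up, the work surface at z = 0. Lengths are in m, angles in rad, forces in N, time in s.
With the tool pointing down it reaches from about 0.375 to 0.9 m from the base axis. Payload 3.1 kg.
Tool frame: the origin (TCP) lies between the finger pads; the fingertips stand 8 mm ahead of it and the grasp point (between the pads) lies 11 mm behind it; z points along the fingers, y is the line along which they close (so a half turn about z gives the same grasp; the last joint's range is limited). The gripper opens to 87 mm and grips with 3 to 60 N. Pads are 19 mm wide; open, the fingers measure 117 mm over their backs; the gripper's body (75 mm by 190 mm) begins 51 mm behind the grasp point.
Start: joints at [1.008, 0.527, 1.433, -0, 1.181, -0.178], TCP at [0.234, 0.58, 0.231] pointing down, gripper open.
Joint ranges: [-3.08, 3.08], [-0.75, 2.2], [0.22, 2.44], [-1.43, 4.57], [0, 2.65], [-2.85, 2.85]. Speed limits (rad/s): [2.79, 2.79, 3.14, 3.14, 3.14, 3.14].

### API

Orientations are given as a unit quaternion [x, y, z, w].
In Python, from rig import robot gives the robot as it stands.
- The arm moves only by the tool move_arm, never from a script. Its argument "motion" is text: rows parted by semicolons, each of 5 numbers parted by spaces: the opening, from -1 (shut) to 1 (fully open), then the shift along the tool's x, y, z normalised to -1 to 1, where 1 is 0.2 m, then the turn about the tool's z normalised to -1 to 1, where 1 is pi rad. A call has 1 to 12 rows; each row is the pose to reach, as a shift and turn from the pose commanded when the call began, along the tool's axes at that moment, turning the shorter way round; what a row does not reach only later rows make up. A row lasts 1/12 s, in which the tool goes at most 41.7 mm and 7.16 degrees, less where a joint would pass 70% of its speed; a pose out of reach is approached as far as the arm can. A call with a number of a shift or a turn outside -1 to 1 is refused whole. A call with a gripper value outside its range is refused whole. The fingers move at their own pace and stop on an object; "newtons" is the grip in N (left out, the last holds). Time passes only in rows, so rows that repeat a pose let the fingers close. It gives the time, the measured TCP pose, the force, the opening and the grip force at its end, in the units of the state.
- robot.get_obs(): the state, without advancing time (a new reading comes with each control period).
- robot.camera(name): name is "scene" or "side" or "wrist"; returns (picture, depth): 420x560x3 uint8, red, green, blue; 420x560 float32, m along the optical axis (not along the pixel's ray), 0 where there is no reading.
- robot.camera_model(name): a dict with "mtx" (3x3 intrinsics, pixels), "position" and "attitude" of the camera in the world. Camera axes: x right, y down, z forward; pixel columns grow to the right and rows downward; lengths in m; the calibration is good to about 2 mm. A picture is of the moment at which its call begins: read the wrist's pose just before it. camera_model takes no time and is no camera call; for the wrist camera it gives the pose at the moment of the call.
- robot.hand_in(): hands the job in; it is judged then, once.
The state is a dict: "time": time; "q": joint angles; "joint_velocities": joint speeds; "joint_torque": joint torques, N m; "position": TCP position; "tool_rot": TCP orientation; "ft_force": force on the tool from outside, world axes, zero at the start; "moment": the same for the moment, N m; "grip_width": finger opening in m; "grip_force": force on a finger pad.
Only numpy, scipy, OpenCV 4.12 (cv2) and the standard library are available. Lean on these libraries where they do the work, as an engineer would, in place of code of your own. Each camera call takes 0.05 s, during which the arm holds its last target. There are 200 camera calls.

## Working session

There is one attempt and no reset: what is moved stays moved. The work goes in short steps, Python scripts to look and compute and a tool call to move; the robot and the scene stay as the last step left them, time stands still between calls to the robot, and variables do not carry over. Pictures are saved under pics/ and viewed, at most 10 in all, crops included, and the job is handed in when it is done.

Besides the shell and the picture viewer there is one more tool, called after "Request:" as name(argument=value, ...), one argument or row to a line, values as JSON. move_arm: Moves the arm, as the interface text tells. Its arguments: {"type":"object","properties":{"motion":{"type":"string"},"newtons":{"type":"number"}},"required":["motion"]}

```bash
mkdir -p pics
cat > h.py <<'E'
import numpy as np,cv2
from rig import robot
from scipy.spatial.transform import Rotation as R
def cam(n):
    m=robot.camera_model(n); im,d=robot.camera(n)
    K=np.array(m["mtx"]);a=np.array(m["attitude"]);Rm=R.from_quat(a).as_matrix() if a.size==4 else a.reshape(3,3)
    return im,d,K,Rm,np.array(m["position"])
def pts(d,K,Rm,p):
    v,u=np.mgrid[:d.shape[0],:d.shape[1]]
    c=np.stack([(u-K[0,2])/K[0,0]*d,(v-K[1,2])/K[1,1]*d,d],-1)
    return c@Rm.T+p
def ray(u,v,z,K,Rm,p):
    r=Rm@np.linalg.solve(K,[u,v,1.]);return p+r*(z-p[2])/r[2]
E
python3 - <<'E'
from h import *
o=robot.get_obs();print(o)
ims=[]
for n in["scene","side"]:
    im,d,K,Rm,p=cam(n);np.savez("pics/"+n,im=im,d=d,K=K,Rm=Rm,p=p);print(n,p,Rm[:,2])
    cv2.imwrite(f"pics/{n}0.png",im[:,:,::-1])
E
```

```text
{'time': 0.0, 'q': array([ 1.00849120e+00,  5.28488098e-01,  1.43389465e+00,  6.26651245e-06,
        1.18141194e+00, -1.78517030e-01]), 'joint_velocities': array([-1.51019970e-03, -6.78448110e-04,  7.82312608e-04, -8.36644170e-04,
       -3.98884196e-05, -2.29295449e-03]), 'joint_torque': array([ 3.97762669e-04, -4.40035415e+01, -1.76593602e+01,  6.34257286e-02,
        5.80510427e-02, -1.64166040e-04]), 'position': array([0.23361435, 0.57892367, 0.22956059]), 'tool_rot': array([ 1.90719575e-01,  9.81643943e-01, -1.02529660e-03, -4.01267945e-04]), 'ft_force': array([ 0.31143079, -0.33938834, -0.27542394]), 'moment': array([-0.03359514, -0.00441427,  0.01316031]), 'grip_force': 0.0, 'grip_width': 0.08666786976245595}
scene [ 1.38546743 -0.06831517  1.11871108] [-0.68417062  0.05749795 -0.72705196]
side [0.35466397 0.77629851 1.05476419] [ 0.04679216 -0.63817475 -0.76846827]
```

View pics/scene0.png

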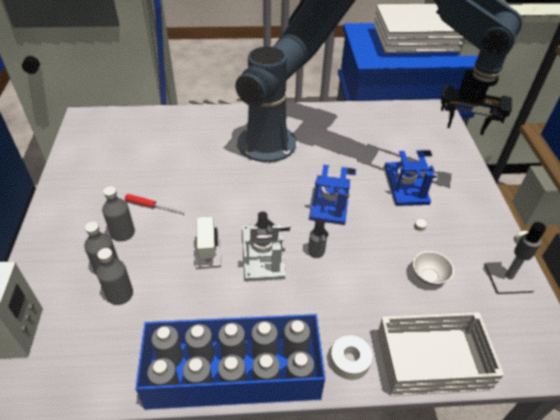

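View pics/side0.png

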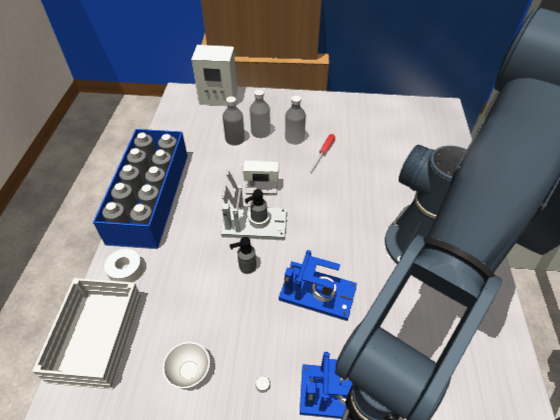

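The scene view shows the grey fixture at about (264,250), with its bottle's nozzle pointing right (world +y). The side view shows it at (255,215) with the fork upright on the left and the front towards the robot. I'll measure it next.

Run:
```python
from h import *
out=[]
for n,(u0,u1,v0,v1) in dict(scene=(225,345,195,295),side=(205,305,155,280)).items():
    D=dict(np.load(f"pics/{n}.npz"));P=pts(D["d"],D["K"],D["Rm"],D["p"])
    c=D["im"][v0:v1,u0:u1];out.append(cv2.resize(c[:,:,::-1],(400,int(400*c.shape[0]/c.shape[1])),interpolation=cv2.INTER_CUBIC))
    Q=P[v0:v1,u0:u1].reshape(-1,3);C=D["im"][v0:v1,u0:u1].reshape(-1,3).astype(int)
    ok=D["d"][v0:v1,u0:u1].ravel()>0;Q,C=Q[ok],C[ok]
    print(n,"bench z",np.median(Q[np.abs(Q[:,2])<.01,2]))
    # plate
    m=(Q[:,2]>.013)&(Q[:,2]<.027);S=Q[m]
    r=cv2.minAreaRect((S[:,:2]*1000).astype(np.float32));print("plate",r,len(S))
    for lo,hi in[(.14,.15),(.128,.139)]:
        m=(Q[:,2]>lo)&(Q[:,2]<hi);print(lo,m.sum(),np.round(Q[m].mean(0),3))
        print(np.round(Q[m][::max(1,m.sum()//25)],3).tolist())
h=max(o.shape[0] for o in out)
cv2.imwrite("pics/crop.png",np.hstack([cv2.copyMakeBorder(o,0,h-o.shape[0],0,0,0) for o in out]))
```

```text
scene bench z 0.0025824064205272057
plate ((452.7422180175781, 59.10121154785156), (216.43084716796875, 384.12005615234375), 27.273290634155273) 1636
0.14 136 [ 0.516 -0.028  0.145]
[[0.471, -0.04, 0.149], [0.473, -0.04, 0.148], [0.479, -0.024, 0.15], [0.482, -0.03, 0.149], [0.487, -0.03, 0.15], [0.493, -0.036, 0.149], [0.491, -0.046, 0.144], [0.495, -0.033, 0.148], [0.498, -0.02, 0.149], [0.495, -0.03, 0.143], [0.498, -0.017, 0.146], [0.499, -0.025, 0.144], [0.503, -0.012, 0.147], [0.506, -0.015, 0.146], [0.508, -0.015, 0.145], [0.509, -0.018, 0.143], [0.512, -0.005, 0.145], [0.515, -0.013, 0.141], [0.55, -0.046, 0.143], [0.552, -0.033, 0.144], [0.551, -0.015, 0.142], [0.557, -0.002, 0.149], [0.556, -0.061, 0.146], [0.552, -0.048, 0.141], [0.554, -0.03, 0.143], [0.553, -0.01, 0.141], [0.557, -0.056, 0.143], [0.556, -0.033, 0.141]]
0.128 136 [0.518 0.035 0.132]
[[0.487, 0.119, 0.131], [0.49, 0.111, 0.13], [0.49, 0.124, 0.13], [0.494, -0.03, 0.138], [0.495, 0.124, 0.131], [0.493, -0.041, 0.134], [0.495, -0.028, 0.135], [0.496, 0.121, 0.129], [0.495, -0.041, 0.131], [0.493, -0.028, 0.1
[... 1204 characters left out ...]
.001, 0.141]]
0.128 111 [0.52  0.001 0.133]
[[0.554, -0.072, 0.138], [0.552, -0.061, 0.137], [0.554, -0.056, 0.138], [0.55, -0.049, 0.137], [0.551, -0.05, 0.132], [0.551, -0.036, 0.139], [0.551, -0.035, 0.136], [0.55, -0.027, 0.136], [0.548, -0.029, 0.13], [0.547, -0.026, 0.129], [0.487, -0.024, 0.138], [0.476, -0.025, 0.137], [0.52, -0.017, 0.138], [0.493, -0.025, 0.131], [0.481, -0.022, 0.136], [0.549, -0.017, 0.131], [0.487, -0.022, 0.131], [0.55, -0.009, 0.135], [0.481, -0.021, 0.128], [0.513, -0.009, 0.135], [0.517, -0.01, 0.128], [0.551, 0.001, 0.134], [0.548, 0.004, 0.129], [0.492, 0.11, 0.129], [0.505, 0.117, 0.128], [0.506, 0.124, 0.13], [0.493, 0.122, 0.128], [0.498, 0.126, 0.129]]
```

View pics/crop.png

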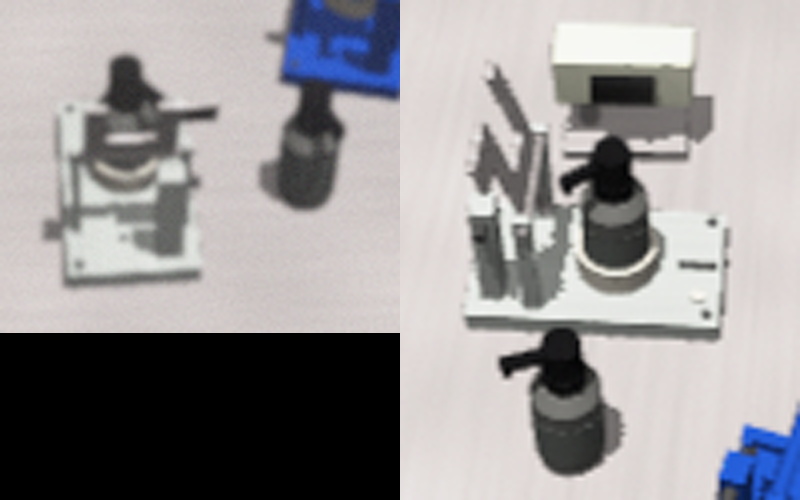

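The enlarged crops show the pump nozzle pointing to the back left. The mark is at side pixel (279,221), the tell-tale at (279,229), and the fork is up.

Run:
```python
from h import *
D=dict(np.load("pics/side.npz"));a=(D["K"],D["Rm"],D["p"])
for n,u,v,z in[("mark",279.3,221.3,.024),("tell",279.3,229.3,.0225)]:print(n,ray(u,v,z,*a).round(4))
for n in["scene","side"]:
    D=dict(np.load(f"pics/{n}.npz"));P=pts(D["d"],D["K"],D["Rm"],D["p"]);I=D["im"].astype(int)
    ok=(D["d"]>0)&(I[...,2]<I[...,0]+30)
    w=(abs(P[...,0]-.505)<.13)&(P[...,1]>-.11)&(P[...,1]<.055)&ok
    m=w&(abs(P[...,2]-.02)<.005)
    k=cv2.morphologyEx(m.astype(np.uint8),cv2.MORPH_OPEN,np.ones((3,3)))>0
    S=P[k];r=cv2.minAreaRect((S[:,:2]*1000).astype(np.float32));print(n,"plate",r)
    m=w&(P[...,2]>.134)&(P[...,2]<.16)&(P[...,0]<.53)&(I.max(-1)<90)
    S=P[m]; top=S[S[:,2]>.1455];print("headtop",top.mean(0).round(4),len(top),S[:,2].max())
    nz=S[(S[:,2]<.146)&(np.hypot(S[:,0]-.485,S[:,1]+.033)>.02)];print("nozzle",nz.mean(0),len(nz))
    m=w&(P[...,2]>.12)&(P[...,0]>.54);S=P[m];print("fork top",S[:,2].max(),S[S[:,2].argsort()[-6:]].round(3).tolist())
    f=np.polyfit(S[:,2],S[:,0],1);print("x(z)",f)
    print("yrange",[S[S[:,2]>.15][:,1].min(),S[S[:,2]>.15][:,1].max()])
o=robot.get_obs();M=R.from_quat(o["tool_rot"]).as_matrix();print(M.round(3));m=robot.camera_model("wrist")
print(np.array(m["position"])-o["position"],R.from_quat(m["attitude"]).as_matrix().round(3),np.array(m["mtx"])[0,0])
print("cam in tool",M.T@(np.array(m["position"])-o["position"]))
```

```text
mark [ 0.422  -0.0359  0.024 ]
tell [ 0.4195 -0.0068  0.0225]
scene plate ((512.6470336914062, -32.653228759765625), (164.5520477294922, 110.0862808227539), 1.3894853591918945)
headtop [ 0.4897 -0.0333  0.1497] 51 0.15355008622005994
nozzle [ 0.50909436 -0.01551167  0.14242797] 13
fork top 0.20074400968698702 [[0.57, -0.068, 0.198], [0.567, 0.001, 0.199], [0.567, -0.006, 0.199], [0.568, 0.016, 0.199], [0.569, -0.058, 0.2], [0.572, -0.006, 0.201]]
x(z) [0.17935376 0.53233701]
yrange [np.float64(-0.06890298925573994), np.float64(0.03278290253781779)]
side plate ((500.38897705078125, -35.91997528076172), (188.67050170898438, 113.54550170898438), 0.9587442278862)
headtop [ 0.4849 -0.0356  0.1475] 49 0.15094827587590842
nozzle [ 0.50827688 -0.01360004  0.14146213] 25
fork top 0.19745107267271256 [[0.566, 0.01, 0.196], [0.566, 0.027, 0.196], [0.571, -0.004, 0.196], [0.571, -0.068, 0.196], [0.567, 0.022, 0.197], [0.568, 0.033, 0.197]]
x(z) [0.24052368 0.52073763]
yrange [np.float64(-0.07289525988177092), np.float64(0.03272111238244346)]
[[-0.927  0.374 -0.001]
 [ 0.374  0.927 -0.002]
 [ 0.    -0.002 -1.   ]]
[-0.06657238  0.02734804  0.15398737] [[ 0.375  0.894  0.247]
 [ 0.927 -0.361 -0.102]
 [-0.002  0.267 -0.964]] 297.5268641854153
cam in tool [ 7.20254063e-02  1.29598680e-04 -1.53961781e-01]
```

Request:
move_arm(
  motion="1 -0.4 -0.4 -0.75 0;1 -0.8 -0.8 -0.75 0;1 -0.8 -0.8 -0.75 0;1 -0.8 -0.8 -0.75 0;1 -0.8 -0.8 -0.75 0;1 -0.8 -0.8 -0.75 0;1 -0.8 -0.8 -0.75 0;1 -0.8 -0.8 -0.75 0",
  newtons=20,
)

```text
time: 0.77
position: [0.3248, 0.3688, 0.3835]
tool_rot: [0.193, 0.981, 0.001, 0.003]
ft_force: [0.7, 0.3, 0.1]
grip_width: 0.087
grip_force: 0.0
```

Request:
move_arm(
  motion="1 -0.8 -0.8 0 0;1 -0.8 -0.8 0 0;1 -0.8 -0.8 0 0;1 -0.8 -0.8 0 0;1 -0.8 -0.8 0 0;1 -0.8 -0.8 0 0;1 -0.8 -0.8 0 0",
)

```text
time: 1.35
position: [0.4122, 0.1604, 0.3797]
tool_rot: [0.193, 0.981, -0.001, -0.0]
ft_force: [-0.1, 0.1, -0.8]
grip_width: 0.0873
grip_force: 0.0
```

Request:
move_arm(
  motion="1 -0.7 -0.78 0 0.45;1 -0.7 -0.78 0 0.45;1 -0.7 -0.78 0 0.45;1 -0.7 -0.78 0 0.45;1 -0.7 -0.78 0 0.45;1 -0.7 -0.78 0 0.45;1 -0.7 -0.78 0 0.45;1 -0.7 -0.78 0 0.45;1 -0.7 -0.78 0 0.45;1 -0.7 -0.78 0 0.45;1 -0.7 -0.78 0 0.45;1 -0.7 -0.78 0 0.45",
)

```text
time: 2.35
position: [0.4822, -0.0322, 0.3797]
tool_rot: [0.784, 0.621, -0.0, -0.001]
ft_force: [0.5, -0.5, -0.8]
grip_width: 0.0873
grip_force: 0.0
```

Request:
move_arm(
  motion="1 0 0 0 0.22;1 0 0 0 0.22;1 0 0 0 0.22;1 0 0 0 0.22;1 0 0 0 0.22;1 0 0 0 0.22;1 0 0 0 0.22;1 0 0 0 0.22",
)

```text
time: 3.02
position: [0.4822, -0.0327, 0.3799]
tool_rot: [0.947, 0.322, -0.0, -0.001]
ft_force: [-0.7, -0.8, -0.1]
grip_width: 0.0865
grip_force: 0.0
```

Run:
```python
from h import *
o=robot.get_obs();im,d,K,Rm,p=cam("wrist");np.savez("pics/w1",im=im,d=d,K=K,Rm=Rm,p=p)
M=R.from_quat(o["tool_rot"]).as_matrix();print(o["position"],M.round(3).tolist(),o["q"].round(2),o["time"],o["ft_force"])
cv2.imwrite("pics/w1.png",im[:,:,::-1])
```

```text
[ 0.48219293 -0.03271261  0.37994201] [[0.792, 0.61, -0.001], [0.61, -0.792, 0.001], [-0.0, -0.001, -1.0]] [-0.3   0.18  1.56  0.    1.41  0.61] 3.0167 [-0.72762837 -0.76452445 -0.0997108 ]
```

View pics/w1.png

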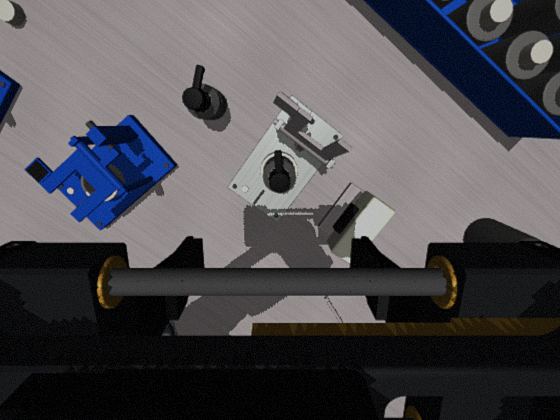

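The wrist view shows the fixture at (285,160). The pump head is at (281,183), its nozzle tip at (278,153), the mark near (260,198), and the left-front screw and tell-tale near (236,186)/(246,190). I'll measure from these.

Run:
```python
from h import *
D=dict(np.load("pics/w1.npz"));P=pts(D["d"],D["K"],D["Rm"],D["p"]);I=D["im"].astype(int);a=(D["K"],D["Rm"],D["p"])
ok=(D["d"]>0)&(I[...,2]<I[...,0]+30)
w=(abs(P[...,0]-.5)<.12)&(abs(P[...,1]+.033)<.07)&ok
m=w&(abs(P[...,2]-.02)<.004);m=cv2.morphologyEx(m.astype(np.uint8),cv2.MORPH_OPEN,np.ones((3,3)))>0
S=P[m];print("plate",cv2.minAreaRect((S[:,:2]*1000).astype(np.float32)),S[:,2].mean())
m=w&(P[...,2]>.041)&(P[...,2]<.049);S=P[m];print("rim",cv2.minEnclosingCircle((S[:,:2]*1000).astype(np.float32)),len(S))
m=w&(P[...,2]>.132)&(P[...,0]<.53)&(I.max(-1)<80);S=P[m]
t=S[S[:,2]>.146];n,_,=cv2.minEnclosingCircle((t[:,:2]*1000).astype(np.float32)),0;print("top",n,len(t),t.mean(0),S[:,2].max())
z=S[S[:,2]<.1455];print("noz",z.mean(0),len(z));c=np.array(n[0])/1000
q=z[np.hypot(*(z[:,:2]-c).T)>.018];v=q[:,:2].mean(0)-c;print("az",np.degrees(np.arctan2(v[1],v[0])),"tip r",np.hypot(*(q[:,:2]-c).T).max())
cr=D["im"][130:225,220:345];cv2.imwrite("pics/w1c.png",cv2.resize(cr[:,:,::-1],None,fx=6,fy=6,interpolation=cv2.INTER_CUBIC))
```

```text
plate ((498.45751953125, -35.70136260986328), (190.16802978515625, 110.13352966308594), 1.355446696281433) 0.019991451090276283
rim ((483.867919921875, -35.668453216552734), 30.846633911132812) 179
top ((486.93731689453125, -31.54625129699707), 76.11568450927734) 66381 [ 0.49612416 -0.01281291  0.47011839] 0.4953321400139667
noz [ 0.50365646 -0.01932494  0.14233966] 189
az 37.53971648730087 tip r 0.036932758700052915
```

View pics/w1c.png

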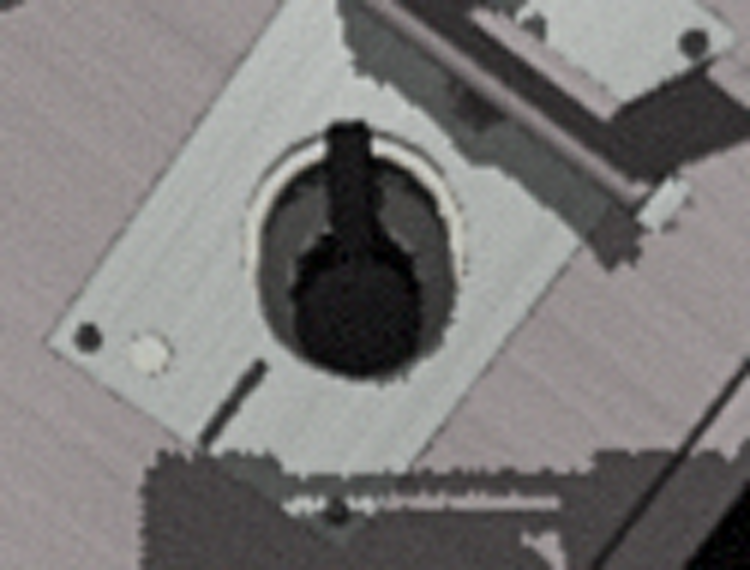

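The crop shows the mark running from (263,365) to (205,440), the tell-tale at (150,353), the head centre near (357,312) and the nozzle tip at (350,125) (crop pixels, 6x).

Run:
```python
from h import *
D=dict(np.load("pics/w1.npz"));a=(D["K"],D["Rm"],D["p"])
f=lambda x,y,z:ray(220+x/6-.4,130+y/6-.4,z,*a)
h=f(357,314,.148);t=f(350,125,.143);t2=f(350,180,.143)
print("head",h,"tip",t,np.hypot(*(t-h)[:2]));
for q in(t,t2):v=q-h;print("az",np.degrees(np.arctan2(v[1],v[0])))
print("mark",(f(263,365,.024)+f(205,440,.024))/2,"tell",f(150,353,.0225))
```

```text
head [ 0.48509528 -0.0351474   0.148     ] tip [ 0.51617954 -0.00925958  0.143     ] 0.040452566403277455
az 39.7884525436093
az 40.67720869223985
mark [ 0.42388214 -0.03762984  0.024     ] tell [ 0.4205796  -0.00943473  0.0225    ]
```

Request:
move_arm(
  motion="1 0 0.0175 0.3 -0.011;1 0 0.0175 0.6 -0.011;1 0 0.0175 0.7 -0.011;1 0 0.0175 0.7 -0.011;1 0 0.0175 0.7 -0.011;1 0 0.0175 0.7 -0.011;1 0 0.0175 0.7 -0.011",
  newtons=8,
)

```text
time: 3.65
position: [0.4858, -0.037, 0.2419]
tool_rot: [0.941, 0.337, 0.001, 0.001]
ft_force: [0.9, 0.2, -0.4]
grip_width: 0.0871
grip_force: 0.0
```

Request:
move_arm(
  motion="1 0 0 0.2 0;1 0 0 0.35 0;1 0 0 0.45 0;1 0 0 0.49 0;1 0 0 0.49 0;1 0 0 0.49 0;1 0 0 0.49 0",
)

```text
time: 4.23
position: [0.4862, -0.0373, 0.1444]
tool_rot: [0.941, 0.337, 0.002, 0.001]
ft_force: [0.9, 0.3, 0.4]
grip_width: 0.0871
grip_force: 0.0
```

Request:
move_arm(
  motion="1 0 -0.013 0.01 0;1 0 -0.013 0.01 0;-1 0 -0.013 0.01 0;-1 0 -0.013 0.01 0;-1 0 -0.013 0.01 0;-1 0 -0.013 0.01 0;-1 0 -0.013 0.01 0;-1 0 -0.013 0.01 0;-1 0 -0.013 0.01 0;-1 0 -0.013 0.01 0;-1 0 -0.013 0.01 0",
)

```text
time: 5.15
position: [0.4828, -0.0349, 0.1405]
tool_rot: [0.942, 0.337, -0.0, -0.0]
ft_force: [0.1, -0.1, 0.2]
grip_width: 0.0348
grip_force: 0.0
```

Request:
move_arm(
  motion="-1 0 0 0 0;-1 0 0 0 0;-1 0 0 0 0;-1 0 0 0 0",
)

```text
time: 5.48
position: [0.4829, -0.035, 0.1405]
tool_rot: [0.942, 0.337, 0.0, 0.0]
ft_force: [-0.0, -0.7, -1.3]
grip_width: 0.0274
grip_force: 8.0
```

Run:
```python
from h import *
for i in range(2):
    o=robot.get_obs();print(o["position"],o["ft_force"],o["moment"],o["grip_width"],o["grip_force"]);robot.camera("side")
```

```text
[ 0.48285874 -0.03495667  0.14052366] [-0.02163689 -0.67694299 -1.25603297] [-0.17230224 -0.01170432  0.02216492] 0.027369894650914117 7.99883633852005
[ 0.48284098 -0.03493652  0.14052161] [-0.00545137 -0.95934071 -0.1981845 ] [-0.16988564  0.09256976  0.01926981] 0.027893044457241944 7.999100983142853
```

Request:
move_arm(
  motion="-1 0 0 0 -0.03;-1 0 0 0 -0.06;-1 0 0 0 -0.09;-1 0 0 0 -0.12;-1 0 0 0 -0.15;-1 0 0 0 -0.18;-1 0 0 0 -0.21;-1 0 0 0 -0.24;-1 0 0 0 -0.27;-1 0 0 0 -0.30;-1 0 0 0 -0.33;-1 0 0 0 -0.33",
)

```text
time: 6.58
position: [0.4825, -0.0347, 0.1405]
tool_rot: [0.65, 0.76, -0.0, -0.0]
ft_force: [0.7, 0.3, 0.4]
grip_width: 0.0276
grip_force: 8.0
```

Run:
```python
from h import *
D=cam("side");o=robot.get_obs();print(o["position"],o["ft_force"],o["moment"],o["grip_width"],o["q"])
cv2.imwrite("pics/s2.png",cv2.resize(D[0][155:280,205:325,::-1],None,fx=4,fy=4,interpolation=cv2.INTER_CUBIC))
```

```text
[ 0.48250598 -0.03472008  0.14048754] [0.73503451 0.48762989 0.41798454] [-0.07713036  0.09296202 -0.04676827] 0.027594016118034578 [-3.03402952e-01  4.83427618e-01  1.86878307e+00  1.12614970e-04
  7.90011889e-01 -4.54991533e-01]
```

View pics/s2.png

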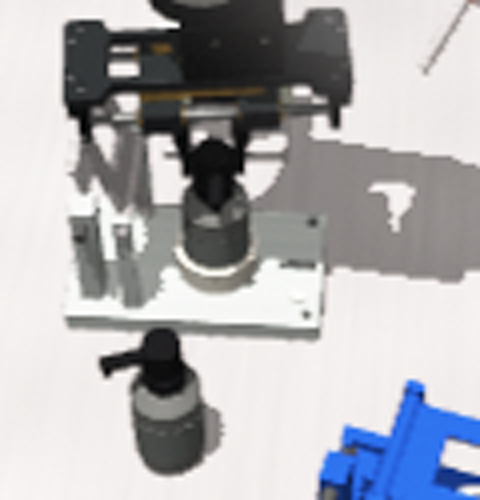

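The picture shows the nozzle facing the camera (+y), so the bottle has turned along with the gripper, and the fork is clear of it.

Request:
move_arm(
  motion="-1 0 0 0 -0.03;-1 0 0 0 -0.06;-1 0 0 0 -0.09;-1 0 0 0 -0.12;-1 0 0 0 -0.15;-1 0 0 0 -0.18;-1 0 0 0 -0.21;-1 0 0 0 -0.24;-1 0 0 0 -0.27;-1 0 0 0 -0.30;-1 0 0 0 -0.33;-1 0 0 0 -0.36",
)

```text
time: 7.63
position: [0.4826, -0.0348, 0.1405]
tool_rot: [0.142, 0.99, -0.0, -0.0]
ft_force: [-0.3, -0.7, -0.4]
grip_width: 0.0276
grip_force: 8.0
```

Request:
move_arm(
  motion="-1 0 0 0 0;-1 0 0 0 -0.006;-1 0 0 0 -0.012;-1 0 0 0 -0.018;-1 0 0 0 -0.024;-1 0 0 0 -0.03;-1 0 0 0 -0.03",
)

```text
time: 8.22
position: [0.4827, -0.0349, 0.1405]
tool_rot: [0.096, 0.995, -0.0, -0.0]
ft_force: [-1.3, -1.0, -1.2]
grip_width: 0.0278
grip_force: 8.0
```

```bash
cat > t.py <<'E'
from h import *
D=cam("side");o=robot.get_obs();M=R.from_quat(o["tool_rot"]).as_matrix()
print("t",o["time"],"az",np.degrees(np.arctan2(M[1,0],M[0,0]))%360,o["position"].round(4),o["ft_force"].round(2),"m",o["moment"].round(3))
# tell-tale: stereo-free check, white blob and its depth height
im,d=D[0],D[1];P=pts(*D[1:]);w=(np.hypot(P[...,0]-.4206,P[...,1]+.0085)<.005)&(d>0)
print("tell z",P[w][:,2].round(4),"n",w.sum());q=im[222:238,270:290].astype(int);print(q.min(-1).max(), [tuple(x) for x in np.argwhere(q.min(-1)>235)[:40]][:0])
g=q.min(-1);v,u=np.mgrid[222:238,270:290];k=g>228;print("bright centroid",u[k].mean() if k.any() else 0,v[k].mean() if k.any() else 0,k.sum())
E
python3 t.py
```

```text
t 8.2667 az 168.98603980189318 [ 0.4827 -0.0349  0.1405] [-0.32 -0.38 -0.48] m [-0.078  0.026 -0.009]
tell z [0.5623 0.0237 0.0229 0.023  0.0211 0.0211 0.0165] n 7
251 []
bright centroid 282.8095238095238 229.3673469387755 147
```

Request:
move_arm(
  motion="-1 0 0 0 -0.006;-1 0 0 0 -0.012;-1 0 0 0 -0.018;-1 0 0 0 -0.024;-1 0 0 0 -0.03;-1 0 0 0 -0.03",
)

```text
time: 8.77
position: [0.4828, -0.0349, 0.1405]
tool_rot: [0.048, 0.999, 0.0, -0.0]
ft_force: [0.3, -1.7, -0.8]
grip_width: 0.0276
grip_force: 8.0
```

```bash
python3 t.py
```

```text
t 8.8167 az 174.40753197188064 [ 0.4828 -0.0348  0.1405] [ 0.18  0.06 -1.91] m [-0.051  0.041 -0.063]
tell z [0.563  0.5629 0.0266 0.0222 0.0187 0.0216 0.0226 0.0201 0.0218 0.0198] n 10
251 []
bright centroid 283.6885245901639 229.02459016393442 122
```

Request:
move_arm(
  motion="-1 0 0 0 -0.006;-1 0 0 0 -0.012;-1 0 0 0 -0.018;-1 0 0 0 -0.018",
)

```text
time: 9.15
position: [0.4827, -0.0349, 0.1405]
tool_rot: [0.02, 1.0, -0.0, -0.0]
ft_force: [-0.2, -0.1, -1.5]
grip_width: 0.0278
grip_force: 8.0
```

```bash
python3 t.py
```

```text
t 9.2 az 177.6520922989462 [ 0.4827 -0.0349  0.1405] [-0.95 -0.53 -0.87] m [-0.13   0.103 -0.059]
tell z [0.563  0.5633 0.03   0.0277 0.0299 0.0237 0.0272 0.0307 0.0246 0.0255
 0.0246 0.0191 0.0225 0.0199 0.0153] n 15
249 []
bright centroid 283.4824561403509 228.76315789473685 114
```

Request:
move_arm(
  motion="-1 0 0 0 -0.006;-1 0 0 0 -0.012;-1 0 0 0 -0.018;-1 0 0 0 -0.018",
)

```text
time: 9.53
position: [0.4828, -0.0349, 0.1405]
tool_rot: [-0.008, 1.0, -0.0, -0.0]
ft_force: [-0.8, -0.3, -1.9]
grip_width: 0.0279
grip_force: 8.0
```

```bash
python3 t.py
```

```text
t 9.5833 az 180.88485480886965 [ 0.4828 -0.0349  0.1406] [-0.27 -0.83 -1.56] m [-0.099  0.049  0.045]
tell z [0.5637 0.5629 0.5601 0.0289 0.0258 0.031  0.0262 0.0254 0.0292 0.022
 0.0255 0.023  0.0215 0.0211 0.0213 0.0157] n 16
248 []
bright centroid 283.3669724770642 228.651376146789 109
```

Run:
```python
from h import *
D=cam("side");W=cam("wrist")
a=cv2.resize(D[0][205:245,255:295,::-1],(400,400),interpolation=cv2.INTER_CUBIC)
b0=np.load("pics/side.npz")["im"];b=cv2.resize(b0[205:245,255:295,::-1],(400,400),interpolation=cv2.INTER_CUBIC)
w=cv2.resize(W[0][:,:,::-1],(267,200));
c=np.zeros((600,800,3),np.uint8);c[:400,:400]=a;c[:400,400:]=b;c[400:,:267]=w;cv2.imwrite("pics/c3.png",c)
P=pts(*D[1:]);k=(abs(P[...,0]-.42)<.012)&(abs(P[...,1]+.0085)<.012)&(P[...,2]>.0255)&(P[...,2]<.035);print(P[k].round(4))
P=pts(*W[1:]);k=(abs(P[...,0]-.42)<.012)&(abs(P[...,1]+.0085)<.012)&(W[1]>0);print(k.sum(),np.percentile(P[k][:,2],[5,25,50,75,95]) if k.any() else 0)
```

```text
[[ 0.4242 -0.0161  0.026 ]
 [ 0.4209 -0.0132  0.0301]
 [ 0.4267 -0.0107  0.0279]
 [ 0.4237 -0.0113  0.0274]
 [ 0.4178 -0.0112  0.0282]
 [ 0.4261 -0.0041  0.0316]
 [ 0.4235 -0.0087  0.026 ]
 [ 0.4205 -0.0083  0.0267]
 [ 0.4176 -0.0089  0.0264]
 [ 0.4202 -0.0048  0.0265]
 [ 0.4171 -0.0037  0.0283]]
725 [0.01883842 0.01950229 0.02010494 0.02085517 0.02876539]
```

View pics/c3.png

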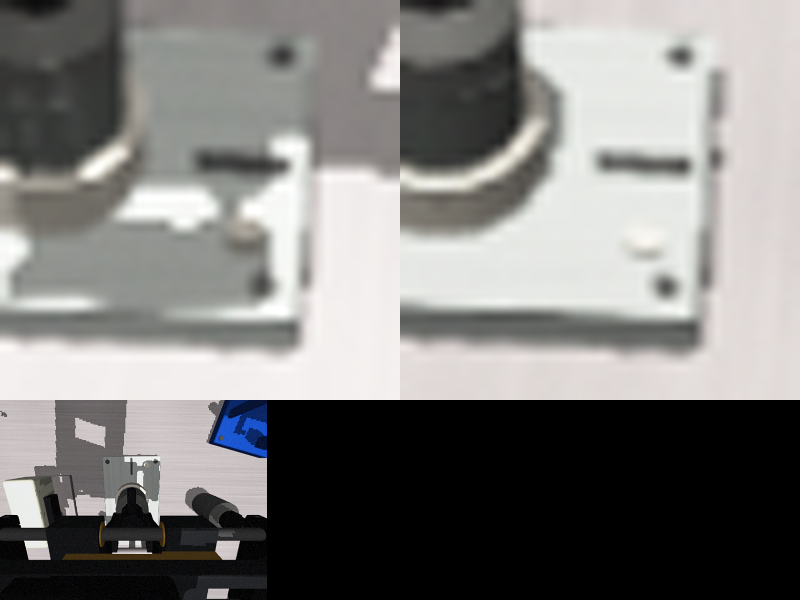

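The tell-tale button now casts its own shade, and the wrist depth puts it at 0.0288 m, so the pin has clicked in. Next I release the bottle and go up.

Request:
move_arm(
  motion="0.2 0 0 0 0;0.2 0 0 0 0;0.2 0 0 0 0;0.2 0 0 0 0;0.2 0 0 0 0;0.2 0 0 -0.1 0;0.2 0 0 -0.25 0;0.2 0 0 -0.4 0;0.2 0 0 -0.55 0;0.2 0 0 -0.55 0;0.2 0 0 -0.55 0",
)

```text
time: 10.6
position: [0.4839, -0.0351, 0.2523]
tool_rot: [-0.008, 1.0, -0.001, 0.002]
ft_force: [-0.3, 0.2, 0.6]
grip_width: 0.0523
grip_force: 0.0
```

Run:
```python
from h import *
D=cam("side");o=robot.get_obs();M=R.from_quat(o["tool_rot"]).as_matrix();print(o["position"],M.round(3).tolist(),o["grip_width"])
for n in("side","scene"):
    D=cam(n);P=pts(*D[1:]);I=D[0].astype(int)
    w=(D[1]>0)&(abs(P[...,1]+.035)<.09)&(P[...,2]>.125)&(P[...,2]<.203)&(P[...,0]>.54)&(P[...,0]<.6);S=P[w]
    print(n,len(S),np.polyfit(S[:,2],S[:,0],1),S[:,2].max())
    t=S[(S[:,1]>0.009)&(S[:,2]>.165)];print("tab",t.mean(0),t.min(0),t.max(0),len(t))
    w=(D[1]>0)&(abs(P[...,0]-.42)<.012)&(abs(P[...,1]+.0085)<.012)&(P[...,2]<.04);print("tell z",np.sort(P[w][:,2])[-8:].round(4))
    w=(D[1]>0)&(abs(P[...,1]+.035)<.05)&(P[...,2]>.134)&(P[...,2]<.145)&(P[...,0]>.42)&(P[...,0]<.467);S=P[w];print("noz",S.mean(0),len(S))
yaw=np.radians(1.4)
for th in(1.8,1.6,1.4,1.2,1.0,.8,.6,.4,.3,.2,.1,0):
    r=.075+.008*(1-th/1.8);fx=.060-r*np.cos(th)+.003*np.sin(th)+.0095;z=.111+r*np.sin(th)+.003*np.cos(th)+.008
    p=np.array([.4843,-.0355])+R.from_euler("z",yaw).as_matrix()[:2,:2]@[fx,.051]
    print(th,p.round(4),round(z,4))
```

```text
[ 0.48266043 -0.03480815  0.25080546] [[-1.0, -0.015, 0.001], [-0.015, 1.0, -0.0], [-0.001, -0.0, -1.0]] 0.05222081655530377
side 282 [0.30128042 0.5101375 ] 0.1967516838574982
tab [0.56490026 0.02143599 0.18441954] [0.55911613 0.01029211 0.16743657] [0.57188497 0.03240251 0.19665923] 54
tell z [0.0267 0.0268 0.0272 0.0275 0.0277 0.0287 0.0287 0.0311]
noz [ 0.45468203 -0.03481551  0.14033729] 37
scene 341 [0.26661128 0.51667655] 0.2011564802636292
tab [0.56635266 0.02142642 0.18750737] [0.56094186 0.00913344 0.17091021] [0.57176064 0.0328048  0.19939577] 59
tell z [0.0222 0.0249 0.0292 0.032  0.0324]
noz [ 0.44960043 -0.03404735  0.14299568] 11
1.8 [0.5725 0.0177] 0.1914
1.6 [0.5577 0.0173] 0.1948
1.4 [0.5424 0.0169] 0.1952
1.2 [0.5272 0.0166] 0.1925
1.0 [0.5126 0.0162] 0.1867
0.8 [0.4994 0.0159] 0.1781
0.6 [0.4879 0.0156] 0.1668
0.4 [0.4789 0.0154] 0.1534
0.3 [0.4754 0.0153] 0.146
0.2 [0.4727 0.0152] 0.1383
0.1 [0.4707 0.0152] 0.1302
0 [0.4696 0.0152] 0.122
```

Request:
move_arm(
  motion="-1 -0.3 0.13 0 0;-1 -0.59 0.256 0 0;-1 -0.59 0.256 0 0;-1 -0.59 0.256 0 0;-1 -0.59 0.256 0 0;-1 -0.59 0.256 0.1 0;-1 -0.59 0.256 0.2 0;-1 -0.59 0.256 0.325 0;-1 -0.59 0.256 0.325 0;-1 -0.59 0.256 0.325 0;-1 -0.59 0.256 0.325 0",
)

```text
time: 11.67
position: [0.5996, 0.0177, 0.186]
tool_rot: [-0.007, 1.0, -0.0, -0.0]
ft_force: [1.1, -1.1, 0.7]
grip_width: 0.001
grip_force: 0.0
```

Request:
move_arm(
  motion="-1 0.06 0 0 0;-1 0.12 0 0 0;-1 0.18 0 0 0;-1 0.24 0 0 0;-1 0.29 0 0 0;-1 0.34 0 0 0;-1 0.39 0 0 0;-1 0.437 0 0 0;-1 0.47 0 0.018 0;-1 0.503 0 0.04 0;-1 0.503 0 0.04 0",
)

```text
time: 12.58
position: [0.4969, 0.0169, 0.1765]
tool_rot: [-0.008, 1.0, 0.0, -0.002]
ft_force: [-0.2, 0.3, 0.8]
grip_width: 0.0005
grip_force: 0.0
```

Run:
```python
from h import *
D=cam("side");o=robot.get_obs();print(o["position"],o["ft_force"],o["time"])
cv2.imwrite("pics/s4.png",cv2.resize(D[0][145:280,205:325,::-1],None,fx=4,fy=4,interpolation=cv2.INTER_CUBIC))
```

```text
[0.49785083 0.01678763 0.17678933] [-0.09898428  0.23720574 -0.20466824] 12.6333
```

View pics/s4.png

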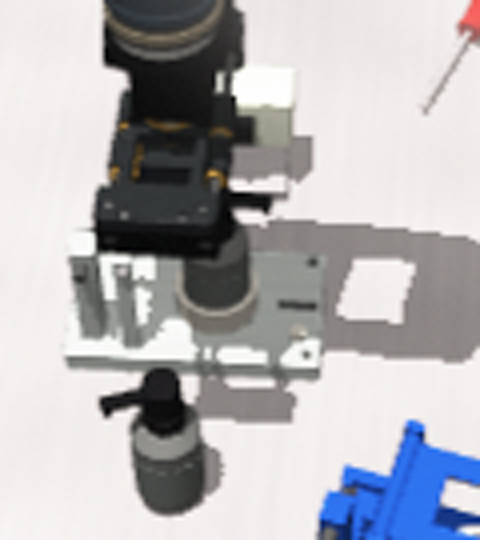

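The fork has left its upright position, and the nozzle stays over the mark line at the front. I keep swinging it down.

Request:
move_arm(
  motion="-1 0.03 0 0.028 0;-1 0.058 0 0.056 0;-1 0.08 0 0.09 0;-1 0.102 0 0.123 0;-1 0.12 0 0.16 0;-1 0.12 0 0.16 0",
)

```text
time: 13.13
position: [0.4749, 0.0163, 0.1444]
tool_rot: [-0.007, 1.0, 0.0, -0.0]
ft_force: [-1.0, 0.0, -0.5]
grip_width: 0.0004
grip_force: 0.1
```

Request:
move_arm(
  motion="-1 0.007 0 0.02 0;-1 0.014 0 0.04 0;-1 0.019 0 0.06 0;-1 0.023 0 0.08 0;-1 0.026 0 0.1 0;-1 0.029 0 0.12 0;-1 0.029 0 0.12 0;-1 0.029 0 0.12 0",
)

```text
time: 13.8
position: [0.4691, 0.0162, 0.122]
tool_rot: [-0.008, 1.0, 0.0, -0.0]
ft_force: [-1.7, 0.3, 9.8]
grip_width: 0.0004
grip_force: 4.9
```

```bash
cat > f.py <<'E'
from h import *
o=robot.get_obs();print(o["position"],o["ft_force"],o["time"])
for n in("side","scene"):
    D=cam(n);P=pts(*D[1:])
    w=(D[1]>0)&(P[...,1]>-.062)&(P[...,1]<.035)&(P[...,2]>.09)&(P[...,2]<.128)&(P[...,0]>.448)&(P[...,0]<.53)&(np.hypot(P[...,0]-.4843,P[...,1]+.0355)>.019);S=P[w]
    print(n,len(S),np.polyfit(S[:,0],S[:,2],1) if len(S)>5 else 0,np.median(S[:,2]))
E
python3 f.py
```

```text
[0.46914175 0.01622442 0.12199398] [-1.72388133  0.26519109  9.8102365 ] 13.8
side 28 [-0.25082935  0.24621367] 0.11401652702827597
scene 361 [-0.00158226  0.11640817] 0.11610692619979668
```

Request:
move_arm(
  motion="-1 0 0 0.005 0;-1 0 0 0.01 0;-1 0 0 0.01 0;-1 0 0 0.01 0",
)

```text
time: 14.23
position: [0.4692, 0.0163, 0.1215]
tool_rot: [-0.008, 1.0, -0.0, 0.0]
ft_force: [-3.4, 0.1, 22.6]
grip_width: 0.0005
grip_force: 11.6
```

Request:
move_arm(
  motion="-1 0 0 0.005 0;-1 0 0 0.01 0;-1 0 0 0.01 0;-1 0 0 0.01 0",
)

```text
time: 14.57
position: [0.4692, 0.0163, 0.1209]
tool_rot: [-0.008, 1.0, -0.0, 0.0]
ft_force: [-6.9, 0.4, 37.1]
grip_width: 0.0008
grip_force: 18.5
```

The fork is on a hard stop well above the catch force, so it is shut. Next I retreat and check.

Request:
move_arm(
  motion="-1 0 0 -0.1 0;-1 0 0 -0.3 0;-1 0 0 -0.5 0;-1 0 0 -0.7 0;-1 0 0 -0.9 0;-1 -0.3 0 -1 0;-1 -0.6 0 -1 0;-1 -0.8 0 -1 0;-1 -0.8 0 -1 0;-1 -0.8 0 -1 0",
)

```text
time: 15.4
position: [0.6357, 0.0179, 0.3158]
tool_rot: [-0.008, 1.0, -0.0, 0.002]
ft_force: [0.1, -0.9, 1.1]
grip_width: 0.0005
grip_force: 0.0
```

```bash
python3 f.py
python3 - <<'E'
from h import *
D=cam("side");S=cam("scene")
c=[cv2.resize(D[0][165:265,215:315,::-1],(400,400),interpolation=cv2.INTER_CUBIC),cv2.resize(S[0][200:290,225:315,::-1],(400,400),interpolation=cv2.INTER_CUBIC)]
cv2.imwrite("pics/s5.png",np.hstack(c))
P=pts(*D[1:]);w=(D[1]>0)&(abs(P[...,0]-.42)<.008)&(abs(P[...,1]+.0085)<.008)&(P[...,2]<.04);print("tell z",np.sort(P[w][:,2])[-10:].round(4))
E
```

```text
[0.6356592  0.01790111 0.31575636] [ 0.06225298 -0.86068294  1.05708988] 15.4
side 315 [0.02102918 0.10196725] 0.11312148115968967
scene 378 [-0.00356188  0.11743838] 0.11636204775928138
tell z [0.0265 0.0271 0.0275 0.0278 0.0285 0.0286 0.0289 0.0289 0.0292 0.0295]
```

View pics/s5.png

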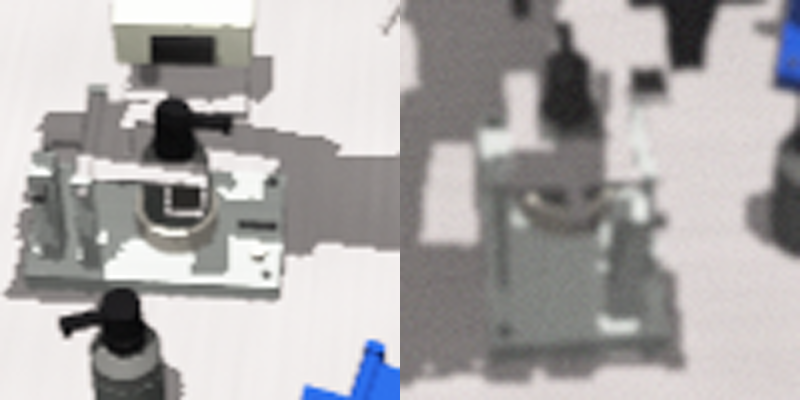

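The picture shows the fork lying level around the collar (side slope 0.02), the nozzle at (220,122) pointing to the front, and the tell-tale at (260,258) standing at about 0.0285 m. I'm handing it in.

```bash
python3 -c "
from rig import robot
print(robot.hand_in())"
```

```text
the job is handed in; nothing more can be done
None
```

I turned the pump bottle until the pin clicked up (tell-tale at about 28.5 mm, nozzle over the mark), pressed the fork shut to its stop, and handed the job in at about 16 s; the hand-in returned no verdict.

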